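# Lock a sample carrier under the microscope's scan head

## Task

Slide the white sample carrier along its channel, under the scan head, until it meets the sprung stop, and only then swing the red keeper bar across behind it and press it through the stiff click of its catch, so that it stays fully shut by itself and holds the carrier home. Do not touch the scan head, with the carrier or otherwise, and leave the other things on the table where they are.

Things in the scene. Friction and masses are not known exactly. Their poses are not given: they have to be found in the camera images.
- stage: Fixed loading stage, mm: grey plate, top at z 12, x -120 to 235, y -110 to 110. Origin: table height, centre line of the channel at its mouth; x points the way the carrier slides in, z up. Dark rails 12 wide at y +-49 (x -60 to 190, tops z 28) leave a channel 86 wide.
- stop (a point): Sprung brass plunger at the channel's far end, under the scan head; the point is its tip at rest, on the centre line, 21 mm above the table. It meets the carrier's front edge 6 mm before home and yields at 2 to 5 N; a solid wall comes 10 mm past home.
- catch (a point): Yellow catch for the keeper's free end; the point is the centre of its sprung steel ball, 20 mm above the table. It spans stage x -35 to 9, y 59 to 85 mm; its low part is up to z 18, its stop post (x -1 to 9) up to z 44.
- head: Black scan head, a bridge fixed over the channel (same origin and axes as the stage): housing x 105 to 215, y -85 to 85, z 43 to 163, on grey legs outside the rails. The gap beneath it is 31 mm high from the plate to the housing. Must not be touched.
- carrier: White carrier plate 180 (x) x 84 (y) x 14 mm, loose, 0.3 to 0.65 kg, lying in the channel, pulled out by several cm. Origin: centre of its underside; x points forward, the way it slides. Home when its origin is at stage x = 90 mm (rear edge at x = 0). A dark sample disc near its front stands 5 mm proud.
- carrier_grip (a point): Grip point in the carrier's blue upright handle, a block 40 (along x) x 24 (across) mm, standing 44 mm on the plate's top near its rear edge; the point is on the handle's centre line 42 mm above the carrier's underside (14 mm below the handle's top), 65 mm behind the carrier's centre.
- keeper (a joint): Angle (rad) of the red keeper bar about its upright pin: 0 is shut, across the channel behind the carrier; grows as it swings outward (anticlockwise from above) to 2.0. At 0.11 it meets the catch's ball, past 0.05 that draws it towards 0, where it is solid; passing takes 16 to 23 N at the knob. A rubber finger under it pushes the carrier the last 6 mm. Elsewhere it turns easily and stays.
- keeper_hinge (a point): Point on the keeper's hinge axis at stage x = -10, y = -88 mm, 38 mm above the table. The bar is 16 mm thick and 176 long, its underside at z 30 and top at z 46 mm; shut, it points along the stage's +y, and at angle a along (-sin a, cos a) in the stage frame.
- keeper_knob (a point): Grip point in the yellow upright round knob on the bar, 24 mm diameter, standing from z 46 to z 98 mm, 140 mm from the hinge axis; the point is on the knob's axis 82 mm above the table.
- jar: Bystander: closed jar, 56 mm diameter, 70 tall; origin at the centre of its underside.
- sample_box: Bystander: clear divided tray 90 x 120 x 30 mm; origin under its centre.
- screwdriver: Bystander: orange-handled screwdriver 170 mm long, lying; origin on its underside.
- lens_cap: Bystander: orange round lens cap, 64 mm diameter, 22 tall; origin under its centre.
- mouse: Bystander: white computer mouse 100 x 58 x 31 mm; origin under its centre.
- dish: Bystander: shallow glass dish, 90 mm diameter, 16 tall; origin under its centre.

How it is judged:
On the way, in this order (a step that is already met when the one before it is completed fails the run):
1. the carrier is slid in until it meets the sprung stop (within 9 mm of home), with the keeper still open (more than 0.4 rad) (x of carrier in the frame of stage above 0.081 m and value of joint keeper above 0.4 rad), for 0.2 s.
2. the keeper is shut in its detent (below 0.03 rad) (value of joint keeper below 0.03 rad), for 0.3 s.
At the end, for the whole second after the job is handed in: The keeper stays shut by itself in its detent (below 0.03 rad); the carrier lies flat and straight in the channel, at rest, pressed home (its origin at stage x 86 to 102 mm) (value of joint keeper below 0.03 rad and x of carrier in the frame of stage between 0.086 and 0.102 m and z of carrier in the frame of stage below 0.016 m and angle between the x axis of carrier and the x axis of stage, either way round below 0.05 rad and linear speed of carrier below 0.01 m/s); the robot touches nothing.
It fails at once if the scan head is touched by the robot or the carrier (more than 1 N) (contact force between head and the arm above 1 N or contact force between head and the fingers above 1 N or contact force between head and carrier above 1 N).
It fails at once if a bystander is shifted by more than 30 mm (distance of any of jar, sample_box, screwdriver, lens_cap, mouse, dish from where it was at the start of the episode above 0.03 m).
It also fails if it takes over 58 s, if anything falls off the work surface, if the arm or the gripper's body presses on something with over 40 N, if the wrist force passes 120 N, or if a joint passes its speed limit or range.

## Robot

A 6-joint arm with a two-finger parallel gripper is mounted at the origin on the work surface. World frame = base frame: x ahead of the robot, y to its left, z up, the work surface at z = 0. Lengths are in m, angles in rad, forces in N, time in s.
With the tool pointing down it reaches from about 0.25 to 0.725 m from the base axis. Payload 4 kg.
Tool frame: the origin (TCP) lies midway between the tips of the shut fingers; the grasp point (between the pads) lies 19 mm behind it; z points along the fingers, y is the line along which they close (so a half turn about z gives the same grasp; the last joint's range is limited). The gripper opens to 85 mm and grips with 20 to 120 N. Pads are 22 mm wide; open, the fingers measure 114 mm over their backs; the gripper's body (76 mm by 85 mm) begins 54 mm behind the grasp point. The pads swing forward as they close: fully open they stand 13 mm farther back than shut.
Start: joints at [-1.32, 0.241, 0.005, 1.335, 0, 1.571], TCP at [0.124, -0.484, 0.231] pointing down, gripper open.
Joint ranges: [-2.72, 2.72], [-1.05, 1.87], [-1.09, 1.28], [-1.99, 2.15], [-1.42, 1.44], [-3.14, 3.14]. Speed limits (rad/s): [2.79, 2.79, 3.14, 3.14, 3.14, 3.14].

## Interface

Orientations are given as a unit quaternion [x, y, z, w].
In Python, from workcell import bot gives the robot as it stands.
- The arm moves only by the tool play_rows, never from a script. Its argument "moves" is a list of rows, each a list of 3 entries, a list of its own where there are three numbers: the opening, from -1 (shut) to 1 (fully open), then the shift along the tool's x, y, z in cm, then the turn, a rotation vector about the tool's x, y, z in rad. A call has 1 to 12 rows; each row shifts and turns the commanded pose from where the row before left it, along the tool's axes as they then stand; what a row does not reach is not made up. A row lasts 1/12 s, in which the tool goes at most 41.7 mm and 7.16 degrees, less where a joint would pass 70% of its speed; a pose out of reach is approached as far as the arm can. A call is refused whole if a number of a shift passes 4.17 or a number of a turn 0.125, either way. A call with a gripper value outside its range is refused whole. The fingers move at their own pace and stop on an object; the grip force is fixed at half the most. Time passes only in rows, so rows that do not move let the fingers close. It gives the time, the measured TCP pose, the force and the opening at its end, in the units of the state.
- bot.get_obs(): the state, without advancing time (a new reading comes with each control period).
- bot.camera(name): name is "scene" or "top"; returns (picture, depth): 400x640x3 uint8, red, green, blue; 400x640 float32, m along the optical axis (not along the pixel's ray), 0 where there is no reading.
- bot.camera_info(name): a dict with "K" (3x3 intrinsics, pixels), "k1" (the pictures are not rectified: a ray, as slopes to the right and down, at radius r is drawn at 1 + k1 r^2 times it, then the intrinsics apply), "world_from_camera" (4x4, takes a point from camera to world coordinates). Camera axes: x right, y up, looking along -z (the intrinsics and any distortion apply to the point x, -y, -z); pixel columns grow to the right and rows downward; lengths in m; the calibration is good to about 2 mm. A picture is of the moment at which its call begins. camera_info takes no time and is no camera call.
- bot.job_done(): hands the job in, once; it reports no verdict.
The state is a dict: "clock": time; "joint_pos": joint angles; "joint_vel": joint speeds; "tau": joint torques, N m; "eef_pos": TCP position; "tool_rot": TCP orientation; "ft_force": force on the tool from outside, world axes, zero at the start; "ft_torque": the same for the moment, N m; "grip_width": finger opening in m.
Only numpy, scipy, OpenCV 4.12 (cv2) and the standard library are available. Lean on these libraries where they do the work, as an engineer would, in place of code of your own. Each camera call takes 0.05 s, during which the arm holds its last target. There are 200 camera calls.

## Working session

There is one attempt and no reset: what is moved stays moved. The work goes in short steps, Python scripts to look and compute and a tool call to move; the robot and the scene stay as the last step left them, time stands still between calls to the robot, and variables do not carry over. Pictures are saved under pics/ and viewed, on a budget of 10 in all, crops included, one or two more only if the job needs it, and the job is handed in when it is done.

Besides the shell and the picture viewer there is one more tool, called after "Request:" by a JSON object that holds its "name" and its "arguments". play_rows: Moves the arm, as the interface text tells. Its arguments: {"type":"object","properties":{"moves":{"type":"array"}},"required":["moves"]}

```bash
mkdir -p pics; ls; python3 - <<'E'
from workcell import bot
import numpy as np, cv2
for n in ("scene","top"):
    p,d=bot.camera(n); cv2.imwrite(f"pics/{n}0.png",p[:,:,::-1]); np.savez(f"pics/{n}0.npz",p=p,d=d)
    i=bot.camera_info(n); print(n,i)
print(bot.get_obs())
E
```

```text
pics
scene {'K': array([[514.31200895,   0.        , 315.33464102],
       [  0.        , 514.31200895, 193.08786537],
       [  0.        ,   0.        ,   1.        ]]), 'k1': -0.15880755200569874, 'world_from_camera': array([[ 0.28986576, -0.53586816,  0.7929837 ,  1.51358309],
       [ 0.95704621,  0.1677967 , -0.23644624, -0.20695078],
       [-0.00635604,  0.82745971,  0.56148911,  0.74368203],
       [ 0.        ,  0.        ,  0.        ,  1.        ]])}
top {'K': array([[390.69717844,   0.        , 319.80325822],
       [  0.        , 390.69717844, 199.65871433],
       [  0.        ,   0.        ,   1.        ]]), 'k1': -0.04841197273595342, 'world_from_camera': array([[-0.01637241,  0.99293029, -0.11756434,  0.45486689],
       [-0.9998232 , -0.01734559, -0.00725946,  0.06765291],
       [-0.00924736,  0.1174247 ,  0.99303873,  0.98099953],
       [ 0.        ,  0.        ,  0.        ,  1.        ]])}
{'clock': 0.1, 'joint_pos': array([-1.32002410e+00,  2.41354817e-01,  3.86797456e-03,  1.33520795e+00,
        1.09756762e-05,  1.57082736e+00]), 'joint_vel': array([-0.00160487, -0.00160284,  0.00245358, -0.00015353, -0.00010976,
        0.00025668]), 'tau': array([ 1.13834069e-04, -3.73139977e+01,  2.53008717e+01,  1.08594785e-02,
        1.00689890e-04, -1.53435042e-05]), 'eef_pos': array([ 0.12393914, -0.48381266,  0.23049685]), 'tool_rot': array([ 9.92150948e-01,  1.25042372e-01, -1.13278902e-04, -9.42465690e-04]), 'ft_force': array([-0.19214724, -0.07468685, -1.05808313]), 'ft_torque': array([0.00412812, 0.02791436, 0.04140259]), 'grip_width': 0.08536365024623215}
```

View pics/top0.png

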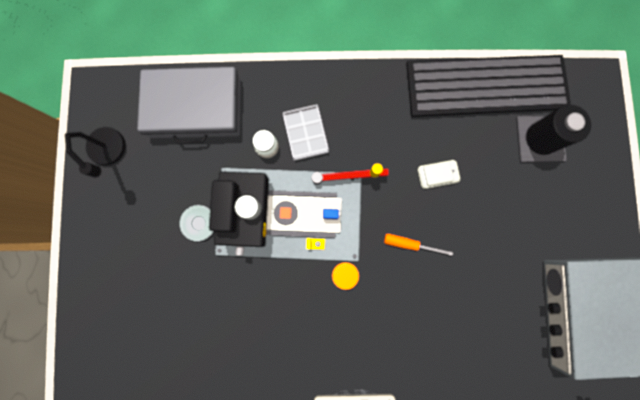

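View pics/scene0.png

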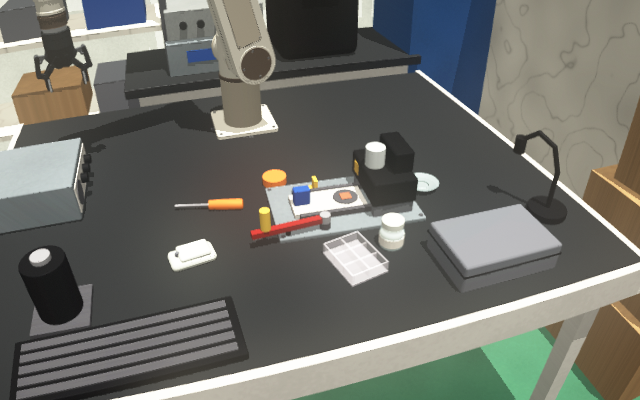

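The top view shows the stage at cols 216–360, rows 168–262, with the scan head on the left, so stage +x is about world +y. The blue handle is at (330,214), the knob at (377,169), the hinge at (318,178) and the catch at (316,243). The scene view agrees: the keeper is open and the carrier is pulled out.

```bash
cat > h.py <<'E'
import numpy as np, cv2
from workcell import bot
def cast(n,px,z):
    i=bot.camera_info(n); K=i["K"]; T=i["world_from_camera"]
    px=np.atleast_2d(np.float64(px)).reshape(-1,1,2)
    s=cv2.undistortPoints(px,K,np.array([i["k1"],0,0,0.]),None,None,None)[:,0] if 0 else cv2.undistortPoints(px,K,np.array([i["k1"],0,0,0.]))[:,0]
    r=np.c_[s[:,0],-s[:,1],-np.ones(len(s))]@T[:3,:3].T
    return T[:3,3]+r*((z-T[2,3])/r[:,2])[:,None]
def dpts(n,d,m):
    v,u=np.nonzero(m&(d>0)); i=bot.camera_info(n); T=i["world_from_camera"]
    s=cv2.undistortPoints(np.c_[u,v].astype(float).reshape(-1,1,2),i["K"],np.array([i["k1"],0,0,0.]))[:,0]
    z=d[v,u]; return np.c_[s[:,0]*z,-s[:,1]*z,-z]@T[:3,:3].T+T[:3,3]
def masks(p):
    h=cv2.cvtColor(p,cv2.COLOR_RGB2HSV); H,S,V=[h[:,:,k].astype(int) for k in range(3)]
    return dict(red=((H<5)|(H>174))&(S>180)&(V>80), blue=(H>100)&(H<125)&(S>140)&(V>60), yellow=(H>24)&(H<34)&(S>150)&(V>90),
      grey=(S>15)&(S<70)&(V>90)&(V<190)&(H>80)&(H<115), white=(S<40)&(V>200))
def blobs(m,a=8):
    n,l,s,c=cv2.connectedComponentsWithStats(m.astype(np.uint8))
    return [(s[k].tolist(),c[k],l==k) for k in range(1,n) if s[k,4]>=a]
E
python3 - <<'E'
from h import *
np.set_printoptions(precision=4,suppress=True)
for n,win in (("top",(150,270,200,400)),("scene",(160,250,240,440))):
    f=np.load(f"pics/{n}0.npz"); p,d=f["p"],f["d"]
    w=np.zeros(d.shape,bool); w[win[0]:win[1],win[2]:win[3]]=1
    for k,m in masks(p).items():
        for s,c,b in blobs(m&w,12 if k!="grey" else 100):
            P=dpts(n,d,b); r=cv2.minAreaRect(np.argwhere(b)[:,::-1].astype(np.float32))
            print(n,k,s,c,"rect",np.round(r[0],1),np.round(r[1],1),round(r[2],1),"P med",np.median(P,0),"zmax",np.percentile(P[:,2],95))
p=np.load("pics/top0.npz")["p"]
cv2.imwrite("pics/top0c.png",cv2.resize(p[155:275,205:405,::-1],None,fx=4,fy=4,interpolation=cv2.INTER_CUBIC))
E
```

```text
top red [380, 169, 9, 7, 38] [384.7632 172.4474] rect [384. 172.] [6. 8.] 90.0 P med [ 0.6291 -0.0852  0.0454] zmax 0.04773935272990421
top red [323, 170, 47, 10, 293] [347.43   174.9625] rect [346.  174.9] [ 7.1 46.5] 86.2 P med [0.6246 0.0052 0.046 ] zmax 0.04849590423324692
top blue [324, 210, 14, 9, 122] [330.582  213.8689] rect [330.5 214. ] [ 8. 13.] 90.0 P med [0.5287 0.0488 0.0696] zmax 0.07243381643484123
top yellow [372, 164, 10, 10, 80] [376.6875 168.4   ] rect [376.5 168.5] [9. 9.] 90.0 P med [ 0.6302 -0.0581  0.0979] zmax 0.10051586503302906
top yellow [307, 238, 18, 11, 156] [314.7564 243.1859] rect [315.5 243. ] [10. 17.] 90.0 P med [0.4621 0.0908 0.019 ] zmax 0.04508385882820945
top yellow [335, 264, 20, 6, 89] [344.8876 267.0112] rect [344.5 266.5] [ 5. 19.] 90.0 P med [0.4028 0.0162 0.0221] zmax 0.02479020244023451
top white [292, 150, 35, 9, 190] [305.3263 152.6368] rect [309. 154.] [ 8. 34.] 90.0 P med [0.6895 0.1131 0.0164] zmax 0.03157759201568308
top white [265, 171, 94, 89, 4712] [317.9102 213.1316] rect [311.  214.9] [94.3 86.2] 1.5 P med [0.5376 0.0796 0.014
[... 1320 characters left out ...]
135] [331.2741 181.837 ] rect [331.7 181.8] [ 4.9 28.3] 82.2 P med [0.4416 0.1561 0.0118] zmax 0.014034022218701325
scene white [267, 183, 100, 41, 1781] [307.6474 202.0444] rect [316.8 199.9] [36.4 97.2] 83.0 P med [0.5306 0.0623 0.0244] zmax 0.028867034127540346
scene white [285, 202, 140, 37, 1203] [366.7839 221.153 ] rect [354.  224.6] [ 21.7 140.7] 79.1 P med [0.6326 0.18   0.0127] zmax 0.07213872362316842
scene white [380, 228, 25, 21, 331] [393.1148 237.2417] rect [391.7 238.3] [24.1 19.6] 2.7 P med [0.732  0.2017 0.0386] zmax 0.05194882567995826
scene white [324, 231, 53, 19, 332] [349.3675 243.5994] rect [350. 240.] [52. 18.] 0.0 P med [0.6979 0.1169 0.0223] zmax 0.03165006244862023
```

View pics/top0c.png

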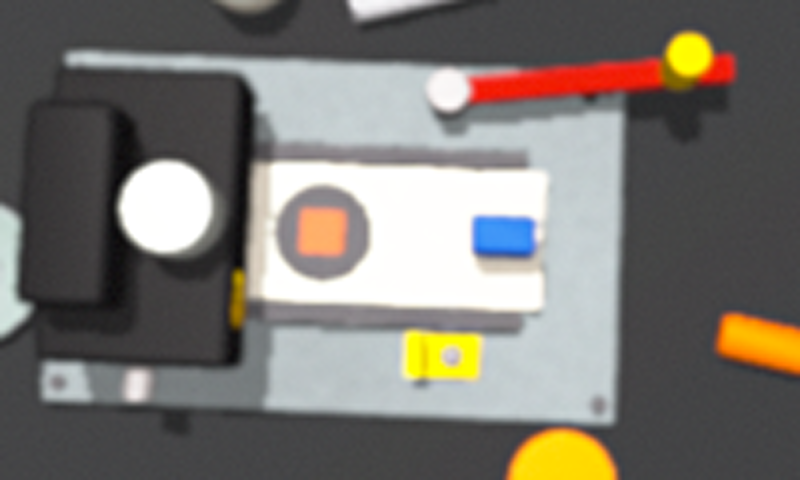

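The enlarged crop shows the plate corners at crop (66,52), (42,403) and (614,424). The hinge cap is at (448,90), the catch ball at (452,355), the knob top at (688,54) and the blue handle top at (503,236). The carrier's rear corners are at (547,170) and (543,312).

```bash
python3 - <<'E'
from h import *
np.set_printoptions(precision=4,suppress=True)
c=lambda x,y:(205+x/4-.4,155+y/4-.4)
C=cast("top",[c(66,52),c(42,403),c(614,424)],.012)
print(C, np.linalg.norm(np.diff(C,axis=0),axis=1))
x=C[1]-C[2]; th=np.arctan2(x[1],x[0]); y=C[1]-C[0]
print("yaw",th, np.arctan2(y[1],y[0])-np.pi/2)
for nm,px,z in (("hinge",(448,90),.046),("ball",(452,355),.022),("knob",(688,54),.098),("handle",(503,234),.070),("cr1",(547,170),.026),("cr2",(543,312),.026)):
    print(nm,cast("top",c(*px),z)[0])
# top-surface from depth
for n in("top","scene"):
    f=np.load(f"pics/{n}0.npz");p,d=f["p"],f["d"]; P=dpts(n,d,np.ones(d.shape,bool)); Q=np.c_[P,p.reshape(-1,3)[d.ravel()>0]]
    def sel(a,lo,hi): 
        k=(np.linalg.norm(P[:,:2]-a[:2],axis=1)<a[2])&(P[:,2]>lo)&(P[:,2]<hi);S=P[k]; print(n,len(S),S.min(0),S.max(0),(S.min(0)+S.max(0))/2,S.mean(0))
    sel((.53,.05,.05),.06,.08); sel((.63,-.058,.04),.09,.11); sel((.61,.07,.03),.05,.08)
E
```

```text
[[ 0.6558  0.3238  0.012 ]
 [ 0.4354  0.3359  0.012 ]
 [ 0.4174 -0.0168  0.012 ]] [0.2207 0.3532]
yaw 1.519615788747324 1.515667257113512
hinge [0.6208 0.0814 0.046 ]
ball [0.4611 0.0818 0.022 ]
knob [ 0.6301 -0.0576  0.098 ]
handle [0.5306 0.0502 0.07  ]
cr1 [0.5733 0.0215 0.026 ]
cr2 [0.4862 0.0259 0.026 ]
top 176 [0.519  0.032  0.0626] [0.5432 0.0699 0.074 ] [0.5311 0.0509 0.0683] [0.531  0.0509 0.0693]
top 85 [ 0.6188 -0.0682  0.0913] [ 0.6402 -0.0469  0.1015] [ 0.6295 -0.0576  0.0964] [ 0.6296 -0.0573  0.0975]
top 44 [0.6101 0.0706 0.05  ] [0.6326 0.0924 0.0537] [0.6214 0.0815 0.0519] [0.6206 0.0807 0.0514]
scene 139 [0.5206 0.03   0.0601] [0.5487 0.069  0.0733] [0.5346 0.0495 0.0667] [0.5372 0.0487 0.0676]
scene 87 [ 0.6211 -0.0707  0.0904] [ 0.6455 -0.0473  0.1017] [ 0.6333 -0.059   0.096 ] [ 0.6351 -0.0594  0.0963]
scene 34 [0.6119 0.0692 0.0501] [0.6343 0.0911 0.0529] [0.6231 0.0802 0.0515] [0.6235 0.0805 0.051 ]
```

Stage yaw is 1.518 rad and its origin is world (0.533, 0.096). The predicted hinge agrees with the measured one to under 1 mm. The carrier is at stage x ≈ 20 mm, so it has about 70 mm to go. I'll turn the tool first so that tool x lines up with stage x and tool y with stage −y.

Request:
{"name": "play_rows", "arguments": {"moves": [[0.2,[0,0,0],[0,0,-0.12]],[0.2,[0,0,0],[0,0,-0.12]],[0.2,[0,0,0],[0,0,-0.12]],[0.2,[0,0,0],[0,0,-0.12]],[0.2,[0,0,0],[0,0,-0.12]],[0.2,[0,0,0],[0,0,-0.12]],[0.2,[0,0,0],[0,0,-0.12]],[0.2,[0,0,0],[0,0,-0.12]],[0.2,[0,0,0],[0,0,-0.12]],[0.2,[0,0,0],[0,0,-0.12]],[0.2,[0,0,0],[0,0,-0.067]],[0.2,[0,0,0],[0,0,0]]]}}

```text
clock: 1.1
eef_pos: [0.124, -0.484, 0.2308]
tool_rot: [0.725, 0.688, 0.0, -0.001]
ft_force: [-0.6, 0.7, -0.5]
grip_width: 0.0511
```

Request:
{"name": "play_rows", "arguments": {"moves": [[0.2,[2.75,1.9,0],[0,0,0]],[0.2,[2.75,1.9,0],[0,0,0]],[0.2,[2.75,1.9,0],[0,0,0]],[0.2,[2.75,1.9,0],[0,0,0]],[0.2,[2.75,1.9,0],[0,0,0]],[0.2,[2.75,1.9,0],[0,0,0]],[0.2,[2.75,1.9,0],[0,0,0]],[0.2,[2.75,1.9,0],[0,0,0]],[0.2,[2.75,1.9,0],[0,0,0]],[0.2,[2.75,1.9,0],[0,0,0]],[0.2,[0,0,0],[0,0,0]]]}}

```text
clock: 2.02
eef_pos: [0.3309, -0.2159, 0.2312]
tool_rot: [0.724, 0.69, 0.001, -0.0]
ft_force: [0.3, 0.2, 1.2]
grip_width: 0.0512
```

```bash
cat > st.py <<'E'
from h import *
from scipy.spatial.transform import Rotation as R
np.set_printoptions(precision=4,suppress=True)
O=np.array([.5333,.0958]);th=1.518;E=np.array([[np.cos(th),np.sin(th)],[-np.sin(th),np.cos(th)]])
def stage(p): return np.r_[E@(np.asarray(p)[:2]-O),p[2]]*1000
def world(x,y): return O+E.T@(np.array([x,y])/1000)
def pr():
    o=bot.get_obs(); M=R.from_quat(o["tool_rot"]).as_matrix()
    print("t",o["clock"],"tcp stage mm",stage(o["eef_pos"]),"toolx yaw err",np.arctan2(M[1,0],M[0,0])-th,"tilt",M[:2,2],"F stage",np.r_[E@o["ft_force"][:2],o["ft_force"][2]],"grip",o["grip_width"],"j",o["joint_pos"])
if __name__=="__main__": pr()
E
python3 st.py
```

```text
t 2.0167 tcp stage mm [-321.9289  185.7036  231.2099] toolx yaw err 0.005323365225775811 tilt [0.0013 0.002 ] F stage [ 0.2408 -0.2505  1.2301] grip 0.05119780869966851 j [-0.5799  0.0324 -0.2401  1.2983  0.0024  1.0383]
```

Request:
{"name": "play_rows", "arguments": {"moves": [[0.2,[2.76,1.86,0],[0,0,0]],[0.2,[2.76,1.86,0],[0,0,0]],[0.2,[2.76,1.86,0],[0,0,0]],[0.2,[2.76,1.86,0],[0,0,0]],[0.2,[2.76,1.86,0],[0,0,0]],[0.2,[2.76,1.86,0],[0,0,0]],[0.2,[2.76,1.86,0],[0,0,0]],[0.2,[2.76,1.86,0],[0,0,0]],[0.2,[2.76,1.86,0],[0,0,0]],[0.2,[2.76,1.86,0],[0,0,0]],[0.2,[0,0,3],[0,0,0]],[0.2,[0,0,3],[0,0,0]]]}}

```text
clock: 3.02
eef_pos: [0.5317, 0.0473, 0.1718]
tool_rot: [0.725, 0.688, 0.002, 0.002]
ft_force: [-0.1, -0.6, -0.9]
grip_width: 0.0511
```

Request:
{"name": "play_rows", "arguments": {"moves": [[0.2,[0,0,3],[0,0,0]],[0.2,[0,0,3],[0,0,0]],[0.2,[0,0,0],[0,0,0]],[0.2,[0,0,0],[0,0,0]]]}}

```text
clock: 3.35
eef_pos: [0.5271, 0.0453, 0.1098]
tool_rot: [0.726, 0.688, -0.002, -0.002]
ft_force: [-0.5, -0.5, 0.5]
grip_width: 0.0512
```

```bash
python3 st.py; python3 - <<'E'
from h import *
p,d=bot.camera("scene"); cv2.imwrite("pics/s1.png",cv2.resize(p[110:260,220:440,::-1],None,fx=3,fy=3,interpolation=cv2.INTER_CUBIC))
E
```

```text
t 3.35 tcp stage mm [-50.7471   3.5526 109.8472] toolx yaw err -0.001694764691994699 tilt [-0.005  -0.0006] F stage [-0.5753  0.4862  0.4747] grip 0.051193695436522635 j [ 0.0858  0.3846 -0.1228  1.0684 -0.0001  1.7111]
```

View pics/s1.png

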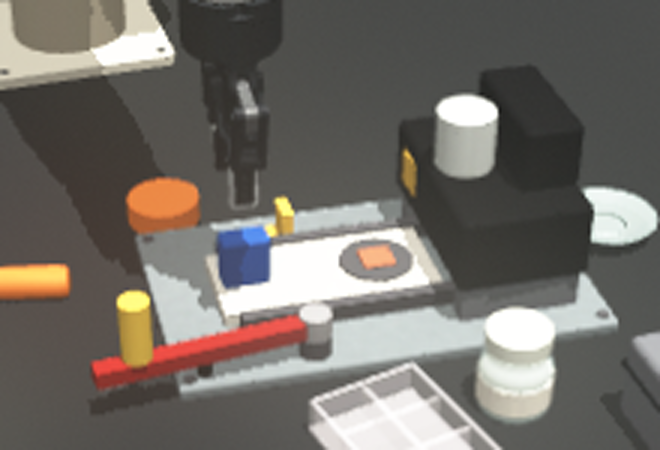

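The fingers at (243,190) hang straight above the blue handle at (243,255), with the surroundings clear. I'll apply a small correction and then descend.

Request:
{"name": "play_rows", "arguments": {"moves": [[0.2,[0.5,0.35,0],[0,0,0]],[0.2,[0,0,0],[0,0,0]],[0.2,[0,0,0],[0,0,0]],[0.2,[0,0,2],[0,0,0]],[0.2,[0,0,2],[0,0,0]],[0.2,[0,0,1.5],[0,0,0]],[0.2,[0,0,1.2],[0,0,0]],[0.2,[0,0,0],[0,0,0]],[0.2,[0,0,0],[0,0,0]]]}}

```text
clock: 4.15
eef_pos: [0.5326, 0.0508, 0.0447]
tool_rot: [0.726, 0.688, -0.0, -0.0]
ft_force: [-0.0, -0.6, 1.1]
grip_width: 0.0514
```

```bash
python3 st.py
```

```text
t 4.15 tcp stage mm [-44.9787  -1.6432  44.7042] toolx yaw err -0.00020159936706476422 tilt [-0.0001 -0.    ] F stage [-0.6013 -0.0078  1.1105] grip 0.05139929125607825 j [ 0.0951  0.4625 -0.194   0.9144 -0.      1.7189]
```

Request:
{"name": "play_rows", "arguments": {"moves": [[0.2,[0,-0.15,0.1],[0,0,0]],[-0.6,[0,0,0],[0,0,0]],[-0.6,[0,0,0],[0,0,0]],[-0.6,[0,0,0],[0,0,0]],[-0.6,[0,0,0],[0,0,0]],[-0.6,[0,0,0],[0,0,0]],[-0.6,[0,0,0],[0,0,0]]]}}

```text
clock: 4.73
eef_pos: [0.5315, 0.0509, 0.0446]
tool_rot: [0.726, 0.688, 0.001, 0.0]
ft_force: [-1.8, -0.5, 5.6]
grip_width: 0.023
```

```bash
python3 st.py
```

```text
t 4.7333 tcp stage mm [-44.8976  -0.6007  44.5601] toolx yaw err -0.0002416496005104296 tilt [0.0016 0.0002] F stage [-0.6286  1.7376  5.5998] grip 0.023029654443516852 j [ 0.0955  0.4599 -0.199   0.9103  0.0001  1.7193]
```

The handle is held (24 mm). Now sliding the carrier in.

Request:
{"name": "play_rows", "arguments": {"moves": [[-0.6,[0.6,0,0],[0,0,0]],[-0.6,[0.6,0,0],[0,0,0]],[-0.6,[0.6,0,0],[0,0,0]],[-0.6,[0.6,0,0],[0,0,0]],[-0.6,[0.6,0,0],[0,0,0]],[-0.6,[0.6,0,0],[0,0,0]],[-0.6,[0.6,0,0],[0,0,0]],[-0.6,[0.6,0,0],[0,0,0]],[-0.6,[0.6,0,0],[0,0,0]],[-0.6,[0,0,0],[0,0,0]],[-0.6,[0,0,0],[0,0,0]]]}}

```text
clock: 5.65
eef_pos: [0.5346, 0.1041, 0.0446]
tool_rot: [0.726, 0.688, 0.0, 0.001]
ft_force: [-1.4, -2.5, 6.3]
grip_width: 0.023
```

```bash
python3 st.py
```

```text
t 5.65 tcp stage mm [ 8.3121 -0.8527 44.5519] toolx yaw err -0.001115207750587599 tilt [ 0.0019 -0.0015] F stage [-2.5579  1.2411  6.2586] grip 0.023017978772727272 j [ 0.1933  0.4776 -0.1688  0.9228 -0.0018  1.818 ]
```

Request:
{"name": "play_rows", "arguments": {"moves": [[-0.6,[0.3,0,0],[0,0,0]],[-0.6,[0.3,0,0],[0,0,0]],[-0.6,[0.3,0,0],[0,0,0]],[-0.6,[0,0,0],[0,0,0]],[-0.6,[0,0,0],[0,0,0]]]}}

```text
clock: 6.07
eef_pos: [0.535, 0.1123, 0.0445]
tool_rot: [0.726, 0.688, -0.0, 0.002]
ft_force: [-1.6, -4.3, 6.2]
grip_width: 0.0229
```

Request:
{"name": "play_rows", "arguments": {"moves": [[-0.6,[0.3,0,0],[0,0,0]],[-0.6,[0.2,0,0],[0,0,0]],[-0.6,[0,0,0],[0,0,0]],[-0.6,[0,0,0],[0,0,0]],[-0.6,[0,0,0],[0,0,0]]]}}

```text
clock: 6.48
eef_pos: [0.5353, 0.1166, 0.0446]
tool_rot: [0.726, 0.687, -0.001, 0.002]
ft_force: [-1.5, -6.9, 6.6]
grip_width: 0.0229
```

```bash
python3 st.py
```

```text
t 6.4833 tcp stage mm [20.8987 -0.8977 44.5661] toolx yaw err -0.0021555173888243573 tilt [ 0.0019 -0.0038] F stage [-7.0048  1.1374  6.5675] grip 0.022942812287761 j [ 0.2168  0.4833 -0.159   0.9275 -0.0041  1.8425]
```

Contact force has risen from 2.5 to 7 N, so the carrier is against the plunger. I'll push slightly further, then release and lift.

Request:
{"name": "play_rows", "arguments": {"moves": [[-0.6,[0.2,0,0],[0,0,0]],[-0.6,[0,0,0],[0,0,0]],[-0.6,[0,0,0],[0,0,0]],[-0.6,[0,0,0],[0,0,0]],[0.2,[0,0,0],[0,0,0]],[0.2,[0,0,0],[0,0,0]],[0.2,[0,0,0],[0,0,0]],[0.2,[0,0,0],[0,0,0]]]}}

```text
clock: 7.15
eef_pos: [0.5347, 0.121, 0.0432]
tool_rot: [0.725, 0.688, 0.0, -0.0]
ft_force: [0.1, -1.2, 0.2]
grip_width: 0.051
```

Request:
{"name": "play_rows", "arguments": {"moves": [[0.2,[0,0,-2],[0,0,0]],[0.2,[0,0,-3],[0,0,0]],[0.2,[0,0,-3],[0,0,0]],[0.2,[0,0,-3],[0,0,0]],[0.2,[-2.8,-1.5,0],[0,0,0]],[0.2,[-2.8,-1.5,0],[0,0,0]],[0.2,[-2.8,-1.5,0],[0,0,0]],[0.2,[-2.8,-1.5,0],[0,0,0]],[0.2,[-2.8,-1.5,0],[0,0,0]],[0.2,[-2.8,-1.5,0],[0,0,0]],[0.2,[0,0,0],[0,0,0]],[0.2,[0,0,0],[0,0,0]]]}}

```text
clock: 8.15
eef_pos: [0.4354, -0.043, 0.1534]
tool_rot: [0.727, 0.687, 0.0, -0.0]
ft_force: [0.9, 0.3, 0.1]
grip_width: 0.0509
```

```bash
python3 st.py; python3 - <<'E'
from st import *
p,d=bot.camera("top"); np.savez("pics/top2.npz",p=p,d=d)
cv2.imwrite("pics/top2.png",cv2.resize(p[155:275,205:405,::-1],None,fx=4,fy=4,interpolation=cv2.INTER_CUBIC))
P=dpts("top",d,masks(p)["blue"]); P=P[P[:,2]>.06]; print("handle",stage((P.min(0)+P.max(0))/2),stage(P.mean(0)))
s=masks(p)["yellow"];P=dpts("top",d,s);P=P[(P[:,2]>.09)]; print("knob",stage(P.mean(0)),len(P))
E
```

```text
t 8.15 tcp stage mm [-143.8181   90.4467  153.4465] toolx yaw err -0.0028928381644404144 tilt [0.0003 0.0004] F stage [ 0.3424 -0.8942  0.1455] grip 0.05089396730463388 j [-0.0988  0.1712 -0.2941  1.1053  0.0004  1.5276]
handle [19.638   0.8513 68.0868] [20.4987  0.3279 69.8415]
knob [-135.2531  -97.2823   97.3216] 81
```

View pics/top2.png

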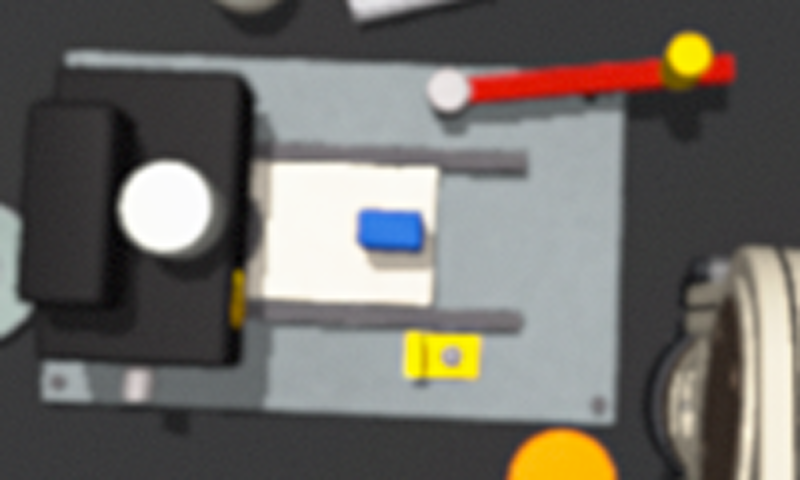

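The carrier now sits at stage x ≈ 85, with its rear edge at crop col 436. It is straight in the channel and the keeper hasn't moved (knob at (688,54)). The knob depth mean was contaminated by the arm, so I'll use the ray-cast knob at stage (−149,−105), a ≈ 1.69. I'll turn the tool so that it closes along stage x, giving a direct push through the catch.

Request:
{"name": "play_rows", "arguments": {"moves": [[0.2,[0,0,0],[0,0,-0.12]],[0.2,[0,0,0],[0,0,-0.12]],[0.2,[0,0,0],[0,0,-0.12]],[0.2,[0,0,0],[0,0,-0.12]],[0.2,[0,0,0],[0,0,-0.12]],[0.2,[0,0,0],[0,0,-0.12]],[0.2,[0,0,0],[0,0,-0.12]],[0.2,[0,0,0],[0,0,-0.12]],[0.2,[0,0,0],[0,0,-0.12]],[0.2,[0,0,0],[0,0,-0.12]],[0.2,[0,0,0],[0,0,-0.12]],[0.2,[0,0,0],[0,0,-0.12]]]}}

```text
clock: 9.2
eef_pos: [0.437, -0.0409, 0.1532]
tool_rot: [0.088, 0.996, 0.0, 0.0]
ft_force: [-0.2, -0.0, 0.3]
grip_width: 0.051
```

Request:
{"name": "play_rows", "arguments": {"moves": [[0.2,[0,0,0],[0,0,-0.12]],[0.2,[0,0,0],[0,0,0]],[0.2,[-2.8,-0.05,0],[0,0,0]],[0.2,[-2.8,-0.05,0],[0,0,0]],[0.2,[-2.8,-0.05,0],[0,0,0]],[0.2,[-2.8,-0.05,0],[0,0,0]],[0.2,[-2.8,-0.05,0],[0,0,0]],[0.2,[-2.8,-0.05,0],[0,0,0]],[0.2,[-2.8,-0.05,0],[0,0,0]],[0.2,[0,0,0],[0,0,0]],[0.2,[0,0,0],[0,0,0]],[0.2,[0,0,0],[0,0,0]]]}}

```text
clock: 10.2
eef_pos: [0.6309, -0.0573, 0.1524]
tool_rot: [0.032, 0.999, 0.0, -0.001]
ft_force: [0.3, -0.3, -0.8]
grip_width: 0.0509
```

```bash
python3 st.py
```

```text
t 10.2 tcp stage mm [-147.7295 -105.5112  152.3901] toolx yaw err 1.55930990073071 tilt [-0.0019  0.0003] F stage [-0.3244 -0.3304 -0.7855] grip 0.050853737937200945 j [-0.0906  0.5479  0.2573  1.2821  0.0001 -0.0263]
```

Request:
{"name": "play_rows", "arguments": {"moves": [[0.2,[0,-0.1,2.5],[0,0,0]],[0.2,[0,0,2.5],[0,0,0]],[0.2,[0,0,2.5],[0,0,0]],[0.2,[0,0,1.4],[0,0,0]],[0.2,[0,0,0],[0,0,0]],[0.2,[0,0,0],[0,0,0]]]}}

```text
clock: 10.7
eef_pos: [0.6299, -0.0588, 0.0642]
tool_rot: [0.032, 0.999, 0.0, -0.001]
ft_force: [0.1, 0.1, 1.0]
grip_width: 0.0512
```

Request:
{"name": "play_rows", "arguments": {"moves": [[-0.6,[0,0,0],[0,0,0]],[-0.6,[0,0,0],[0,0,0]],[-0.6,[0,0,0],[0,0,0]],[-0.6,[0,0,0],[0,0,0]],[-0.6,[0,0,0],[0,0,0]],[-0.6,[0,0,0],[0,0,0]]]}}

```text
clock: 11.2
eef_pos: [0.6327, -0.0587, 0.0667]
tool_rot: [0.032, 0.999, 0.0, 0.002]
ft_force: [-0.5, 2.7, 5.7]
grip_width: 0.0225
```

```bash
python3 st.py; python3 - <<'E'
import numpy as np
a=np.linspace(1.69,.2,13); P=np.c_[-10-140*np.sin(a),-88+140*np.cos(a)]
print(np.round(a,3));print("tool x,y cm steps\n",np.round(np.diff(P,axis=0)[:,::-1]/10,2)); print(P[0],P[-1])
E
```

```text
t 11.2 tcp stage mm [-149.0772 -107.3923   66.7265] toolx yaw err 1.560232791048332 tilt [0.004  0.0007] F stage [2.6217 0.6193 5.7173] grip 0.022464354363242345 j [-0.0931  0.6104  0.1315  1.0879  0.001  -0.0297]
[1.69  1.566 1.442 1.318 1.193 1.069 0.945 0.821 0.697 0.572 0.448 0.324
 0.2  ]
tool x,y cm steps
 [[ 1.73 -0.1 ]
 [ 1.73  0.12]
 [ 1.71  0.33]
 [ 1.65  0.54]
 [ 1.57  0.74]
 [ 1.47  0.93]
 [ 1.34  1.1 ]
 [ 1.2   1.26]
 [ 1.03  1.4 ]
 [ 0.85  1.52]
 [ 0.65  1.61]
 [ 0.45  1.68]]
[-149.00651115 -104.6490197 ] [-37.81370631  49.2093209 ]
```

Request:
{"name": "play_rows", "arguments": {"moves": [[-0.6,[0.87,-0.05,0],[0,0,0]],[-0.6,[0.87,-0.05,0],[0,0,0]],[-0.6,[0.86,0.06,0],[0,0,0]],[-0.6,[0.86,0.06,0],[0,0,0]],[-0.6,[0.85,0.17,0],[0,0,0]],[-0.6,[0.85,0.17,0],[0,0,0]],[-0.6,[0.83,0.27,0],[0,0,0]],[-0.6,[0.83,0.27,0],[0,0,0]],[-0.6,[0.78,0.37,0],[0,0,0]],[-0.6,[0.78,0.37,0],[0,0,0]],[-0.6,[0.74,0.46,0],[0,0,0]],[-0.6,[0.74,0.46,0],[0,0,0]]]}}

```text
clock: 12.2
eef_pos: [0.5342, -0.0329, 0.0665]
tool_rot: [0.035, 0.999, -0.006, 0.001]
ft_force: [-8.0, -14.0, 10.9]
grip_width: 0.0224
```

Request:
{"name": "play_rows", "arguments": {"moves": [[-0.6,[0,0,0],[0,0,0]],[-0.6,[0,0,0],[0,0,0]]]}}

```text
clock: 12.37
eef_pos: [0.5332, -0.0323, 0.0665]
tool_rot: [0.034, 0.999, -0.005, -0.0]
ft_force: [-7.8, -12.1, 11.8]
grip_width: 0.0223
```

```bash
python3 st.py;  python3 - <<'E'
from st import *
s=stage(bot.get_obs()["eef_pos"]); v=s[:2]-[-10,-88]; print(np.hypot(*v), np.arctan2(-v[0],v[1]))
E
```

```text
t 12.3667 tcp stage mm [-127.9148   -6.6424   66.5163] toolx yaw err 1.5551861067815735 tilt [-0.0007 -0.0101] F stage [-12.5233   7.1036  11.8349] grip 0.02231080137026042 j [-0.0547  0.4354 -0.1712  0.9643 -0.0101  0.0137]
143.25837211012615 0.9668341052433989
```

The swing works, at a ≈ 0.97. There is about 14 N of radial load because the commanded arc runs slightly inside the true one. I'll relieve that and continue.

Request:
{"name": "play_rows", "arguments": {"moves": [[-0.6,[0.23,-0.33,-0.2],[0,0,0]],[-0.6,[0,0,0],[0,0,0]],[-0.6,[0,0,0],[0,0,0]]]}}

```text
clock: 12.62
eef_pos: [0.5327, -0.0319, 0.0667]
tool_rot: [0.033, 0.999, -0.001, 0.001]
ft_force: [2.0, -3.9, -2.0]
grip_width: 0.0223
```

```bash
cat >> st.py <<'E'
    s=stage(bot.get_obs()["eef_pos"]); v=s[:2]-[-10,-88]; print(np.hypot(*v), np.arctan2(-v[0],v[1]))
E
python3 st.py
```

```text
File "st.py", line 11
    s=stage(bot.get_obs()["eef_pos"]); v=s[:2]-[-10,-88]; print(np.hypot(*v), np.arctan2(-v[0],v[1]))
IndentationError: unexpected indent
```

Request:
{"name": "play_rows", "arguments": {"moves": [[0.2,[0,0,0],[0,0,0]],[0.2,[0,0,0],[0,0,0]],[0.2,[0,0,0],[0,0,0]],[0.2,[0,0,0],[0,0,0]]]}}

```text
clock: 12.95
eef_pos: [0.532, -0.03, 0.0664]
tool_rot: [0.031, 1.0, 0.0, -0.0]
ft_force: [0.0, 0.2, 0.7]
grip_width: 0.0515
```

```bash
sed -i '$d' st.py; python3 st.py; python3 - <<'E'
from st import *
for n in ("scene","top"):
    p,d=bot.camera(n); np.savez(f"pics/{n}3.npz",p=p,d=d)
    if n=="scene": cv2.imwrite("pics/s3.png",cv2.resize(p[110:260,220:440,::-1],None,fx=3,fy=3,interpolation=cv2.INTER_CUBIC))
    P=dpts(n,d,masks(p)["red"]); S=np.array([stage(q) for q in P]); k=(S[:,2]>43)&(S[:,2]<50)&(np.hypot(S[:,0]+10,S[:,1]+88)<190); S=S[k]
    v=S[:,:2]-[-10,-88]; a=np.arctan2(-v[:,0],v[:,1]); r=np.hypot(*v.T); print(n,len(S),"a",np.median(a[r>60]) if len(a) else None, r.max() if len(r) else 0)
E
```

```text
t 12.95 tcp stage mm [-125.701    -5.3102   66.413 ] toolx yaw err 1.5607535279145093 tilt [-0.0001  0.0006] F stage [ 0.2506 -0.013   0.7271] grip 0.051502500144496484 j [-0.0567  0.4333 -0.175   0.9626  0.0006  0.0062]
scene 119 a 1.0150908621621273 170.50993057586228
top 192 a 0.9788802416200795 105.16768162678555
```

View pics/s3.png

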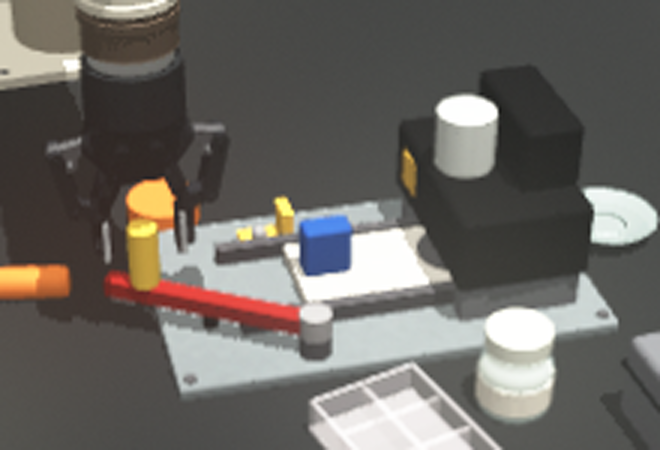

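The picture shows the open fingers astride the knob at (143,255), the bar at about 0.99 rad, and the carrier in place. The knob had slipped about 6 mm along the pads, so I'll recentre and regrip.

Request:
{"name": "play_rows", "arguments": {"moves": [[0.2,[-0.6,-0.1,0],[0,0,0]],[0.2,[0,0,0],[0,0,0]],[-0.6,[0,0,0],[0,0,0]],[-0.6,[0,0,0],[0,0,0]],[-0.6,[0,0,0],[0,0,0]],[-0.6,[0,0,0],[0,0,0]],[-0.6,[0,0,0],[0,0,0]],[-0.6,[0,0,0],[0,0,0]]]}}

```text
clock: 13.72
eef_pos: [0.5379, -0.0322, 0.0664]
tool_rot: [0.032, 0.999, -0.0, 0.0]
ft_force: [-0.3, -1.7, 1.8]
grip_width: 0.0225
```

```bash
python3 st.py; python3 - <<'E'
import numpy as np
a=np.linspace(.99,.2,13); P=np.c_[-10-140*np.sin(a),-88+140*np.cos(a)]
print("tool x,y cm steps\n",np.round(np.diff(P,axis=0)[:,::-1]/10,2)); print(P[0],P[-1])
E
```

```text
t 13.7167 tcp stage mm [-127.5407  -11.3691   66.4404] toolx yaw err 1.5596246188553742 tilt [ 0.0002 -0.0004] F stage [-1.7115  0.2213  1.8327] grip 0.022504192342938822 j [-0.0595  0.4434 -0.1584  0.9689 -0.0004  0.0045]
tool x,y cm steps
 [[0.75 0.53]
 [0.72 0.58]
 [0.68 0.63]
 [0.63 0.67]
 [0.59 0.71]
 [0.54 0.75]
 [0.49 0.78]
 [0.44 0.81]
 [0.38 0.84]
 [0.33 0.86]
 [0.27 0.88]
 [0.21 0.9 ]]
[-127.043637    -11.18341952] [-37.81370631  49.2093209 ]
```

Request:
{"name": "play_rows", "arguments": {"moves": [[-0.6,[0.75,0.53,0],[0,0,0]],[-0.6,[0.72,0.58,0],[0,0,0]],[-0.6,[0.68,0.63,0],[0,0,0]],[-0.6,[0.63,0.67,0],[0,0,0]],[-0.6,[0.59,0.71,0],[0,0,0]],[-0.6,[0.54,0.75,0],[0,0,0]],[-0.6,[0.49,0.78,0],[0,0,0]],[-0.6,[0.44,0.81,0],[0,0,0]],[-0.6,[0.38,0.84,0],[0,0,0]],[-0.6,[0.33,0.86,0],[0,0,0]],[-0.6,[0.27,0.88,0],[0,0,0]],[-0.6,[0,0,0],[0,0,0]]]}}

```text
clock: 14.72
eef_pos: [0.4761, 0.0511, 0.0658]
tool_rot: [0.032, 0.999, -0.002, -0.008]
ft_force: [-19.4, -4.3, 18.8]
grip_width: 0.0225
```

```bash
python3 st.py
```

```text
t 14.7167 tcp stage mm [-47.6622  54.7205  65.8411] toolx yaw err 1.5595034254897657 tilt [-0.0153 -0.0031] F stage [-5.3223 19.1141 18.8099] grip 0.022515829676385837 j [ 0.1078  0.3529 -0.3047  0.9288 -0.0014  0.1719]
```

The load is 19 N sideways, so the knob is slipping along the pads again. The remaining path is almost purely along x, so I'll open, recentre and push with the rear finger only.

Request:
{"name": "play_rows", "arguments": {"moves": [[-0.2,[0,0,0],[0,0,0]],[-0.2,[0,0,0],[0,0,0]],[-0.2,[0,0,0],[0,0,0]],[-0.2,[0,0,0],[0,0,0]]]}}

```text
clock: 15.05
eef_pos: [0.4855, 0.0523, 0.0663]
tool_rot: [0.032, 0.999, 0.0, 0.0]
ft_force: [-0.0, 0.6, -0.5]
grip_width: 0.034
```

```bash
python3 st.py; python3 - <<'E'
from st import *
for n in ("scene","top"):
    p,d=bot.camera(n)
    if n=="scene": cv2.imwrite("pics/s4.png",cv2.resize(p[110:260,220:440,::-1],None,fx=3,fy=3,interpolation=cv2.INTER_CUBIC))
    P=dpts(n,d,masks(p)["red"]); S=np.array([stage(q) for q in P]); k=(S[:,2]>43)&(S[:,2]<50)&(np.hypot(S[:,0]+10,S[:,1]+88)<190); S=S[k]
    v=S[:,:2]-[-10,-88]; a=np.arctan2(-v[:,0],v[:,1]); r=np.hypot(*v.T); print(n,len(S),"a",np.median(a[r>60]), r.max())
E
```

```text
t 15.05 tcp stage mm [-46.0042  45.4464  66.3461] toolx yaw err 1.559933634491583 tilt [0.0009 0.0004] F stage [ 0.5497  0.0675 -0.5207] grip 0.03401008725002384 j [ 0.107   0.3569 -0.2968  0.9161  0.0003  0.1707]
scene 5 a 0.32910062915837923 127.00090486139968
top 35 a nan 33.242132744671856
  return _methods._mean(a, axis=axis, dtype=dtype,
  ret = ret.dtype.type(ret / rcount)
```

View pics/s4.png

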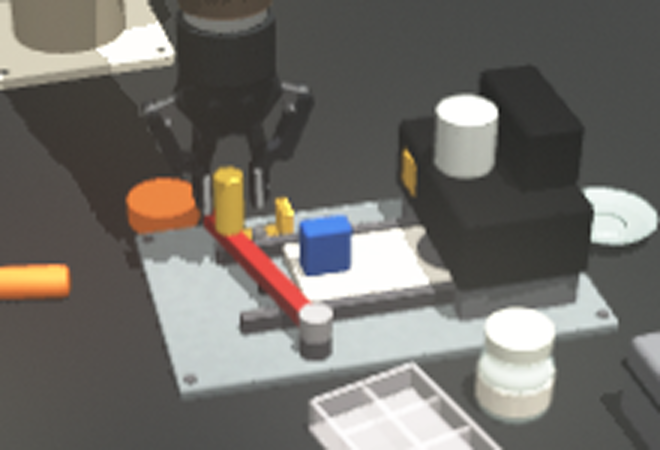

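The picture shows the knob at (228,200) between loosened fingers. The bar is at about 0.3 rad, and the carrier, catch and head are all clear. Now pushing on with the rear finger.

Request:
{"name": "play_rows", "arguments": {"moves": [[-0.2,[0.15,0.5,0],[0,0,0]],[-0.2,[0.15,0.5,0],[0,0,0]],[-0.2,[0.15,0.5,0],[0,0,0]],[-0.2,[0.1,0.5,0],[0,0,0]],[-0.2,[0,0.4,0],[0,0,0]],[-0.2,[0,0.3,0],[0,0,0]],[-0.2,[0,0.3,0],[0,0,0]],[-0.2,[0,0.3,0],[0,0,0]],[-0.2,[0,0.2,0],[0,0,0]],[-0.2,[0,0,0],[0,0,0]]]}}

```text
clock: 15.98
eef_pos: [0.4808, 0.0812, 0.0661]
tool_rot: [0.034, 0.999, -0.007, -0.0]
ft_force: [-2.6, -19.1, 3.9]
grip_width: 0.034
```

```bash
python3 st.py
```

```text
t 15.9833 tcp stage mm [-17.3829  51.6766  66.0702] toolx yaw err 1.5561483723533065 tilt [-0.0015 -0.0145] F stage [-19.1983   1.5471   3.8514] grip 0.03398195740671238 j [ 0.176   0.3594 -0.2939  0.9215 -0.0141  0.2435]
```

It is against the ball at 19 N. Pressing through.

Request:
{"name": "play_rows", "arguments": {"moves": [[-0.2,[0,0.2,0],[0,0,0]],[-0.2,[0,0.2,0],[0,0,0]],[-0.2,[0,0.2,0],[0,0,0]],[-0.2,[0,0,0],[0,0,0]],[-0.2,[0,0,0],[0,0,0]]]}}

```text
clock: 16.4
eef_pos: [0.4823, 0.0935, 0.0664]
tool_rot: [0.032, 0.999, 0.0, 0.0]
ft_force: [-0.9, 0.8, 0.2]
grip_width: 0.0343
```

```bash
python3 st.py
```

```text
t 16.4 tcp stage mm [-5.025  50.7581 66.3826] toolx yaw err 1.5594780170545437 tilt [0.0005 0.0008] F stage [0.7763 0.9448 0.1945] grip 0.03432335154598404 j [ 0.191   0.3622 -0.2885  0.9195  0.0007  0.2551]
```

It clicked through: the load dropped to about 0 with the TCP at −5. I'll press a little further to make sure it sits solid at 0, then back off and lift.

Request:
{"name": "play_rows", "arguments": {"moves": [[-0.2,[0,0.2,0],[0,0,0]],[-0.2,[0,0.2,0],[0,0,0]],[-0.2,[0,0.2,0],[0,0,0]],[-0.2,[0,0,0],[0,0,0]],[-0.2,[0,0,0],[0,0,0]]]}}

```text
clock: 16.82
eef_pos: [0.4825, 0.0943, 0.0662]
tool_rot: [0.033, 0.999, -0.006, 0.0]
ft_force: [1.1, -16.5, 1.3]
grip_width: 0.0341
```

```bash
python3 st.py
```

```text
t 16.8167 tcp stage mm [-4.1295 50.619  66.1737] toolx yaw err 1.5571021446305118 tilt [ 0.0004 -0.0119] F stage [-16.4534  -1.952    1.2647] grip 0.03406174810832393 j [ 0.2003  0.3649 -0.2851  0.9229 -0.0117  0.2668]
```

It is solid: 16 N with no further travel. Centring on the knob and lifting away.

Request:
{"name": "play_rows", "arguments": {"moves": [[-0.2,[0,-0.6,0],[0,0,0]],[-0.2,[0.1,-0.5,0],[0,0,0]],[-0.2,[0,0,0],[0,0,0]],[-0.2,[0,0,0],[0,0,0]],[-0.2,[0,0,-2],[0,0,0]],[-0.2,[0,0,-3],[0,0,0]],[-0.2,[0,0,-3],[0,0,0]],[-0.2,[0,0,-3],[0,0,0]]]}}

```text
clock: 17.48
eef_pos: [0.4804, 0.0891, 0.1774]
tool_rot: [0.031, 1.0, 0.0, -0.0]
ft_force: [1.4, 0.2, 0.5]
grip_width: 0.0341
```

Request:
{"name": "play_rows", "arguments": {"moves": [[-0.2,[1,-3.5,0],[0,0,0]],[-0.2,[1,-3.5,0],[0,0,0]],[-0.2,[1,-3.5,0],[0,0,0]],[-0.2,[1,-3.5,0],[0,0,0]],[-0.2,[1,-3.5,0],[0,0,0]],[-0.2,[1,-3.5,0],[0,0,0]],[-0.2,[0,-3.5,0],[0,0,0]],[-0.2,[0,0,0],[0,0,0]],[-0.2,[0,0,0],[0,0,0]],[-0.2,[0,0,0],[0,0,0]]]}}

```text
clock: 18.32
eef_pos: [0.4055, -0.1519, 0.1763]
tool_rot: [0.032, 0.999, 0.0, 0.0]
ft_force: [-0.6, -0.1, 0.0]
grip_width: 0.0341
```

```bash
python3 st.py; python3 - <<'E'
from st import *
for n in ("scene","top"):
    p,d=bot.camera(n)
    if n=="top":
        cv2.imwrite("pics/t5.png",cv2.resize(p[155:275,205:405,::-1],None,fx=4,fy=4,interpolation=cv2.INTER_CUBIC))
    S=np.array([stage(q) for q in dpts(n,d,masks(p)["red"])]); k=(S[:,2]>43)&(S[:,2]<50)&(np.hypot(S[:,0]+10,S[:,1]+88)<190); S=S[k]
    v=S[:,:2]-[-10,-88]; a=np.arctan2(-v[:,0],v[:,1]); r=np.hypot(*v.T); print(n,len(S),"a",np.median(a[r>60]), r.max())
    S=np.array([stage(q) for q in dpts(n,d,masks(p)["blue"])]); S=S[(S[:,2]>60)&(abs(S[:,1])<30)]; print("handle",(S.min(0)+S.max(0))/2,S.mean(0))
    S=np.array([stage(q) for q in dpts(n,d,masks(p)["yellow"])]); S=S[(S[:,2]>90)&(S[:,2]<105)&(abs(S[:,1]-52)<30)]; print("knob",(S.min(0)+S.max(0))/2,len(S))
E
```

```text
t 18.3167 tcp stage mm [-254.0703  114.5943  176.2932] toolx yaw err 1.5596760832493575 tilt [0.0003 0.0008] F stage [-0.0896  0.6329  0.0155] grip 0.034056224734050455 j [-0.359   0.1433 -0.2641  1.1634  0.0008 -0.295 ]Traceback (most recent call last):
  File "<stdin>", line 6, in <module>
  File "h.py", line 11, in dpts
    s=cv2.undistortPoints(np.c_[u,v].astype(float).reshape(-1,1,2),i["K"],np.array([i["k1"],0,0,0.]))[:,0]
      ~~~~~~~~~~~~~~~~~~~^^^^^^^^^^^^^^^^^^^^^^^^^^^^^^^^^^^^^^^^^^^^^^^^^^^^^^^^^^^^^^^^^^^^^^^^^^^^
cv2.error: OpenCV(4.12.0) /io/opencv/modules/calib3d/src/undistort.dispatch.cpp:347: error: (-215:Assertion failed) CV_IS_MAT(_src) && CV_IS_MAT(_dst) && (_src->rows == 1 || _src->cols == 1) && (_dst->rows == 1 || _dst->cols == 1) && _src->cols + _src->rows - 1 == _dst->rows + _dst->cols - 1 && (CV_MAT_TYPE(_src->type) == CV_32FC2 || CV_MAT_TYPE(_src->type) == CV_64FC2) && (CV_MAT_TYPE(_dst->type) == CV_32FC2 || CV_MAT_TYPE(_dst->type) == CV_64FC2) in function 'cvUndistortPointsInternal'
```

Scene view had no red pixels passing the mask, so I'll use the top view only.

```bash
python3 - <<'E'
from st import *
n="top"; p,d=bot.camera(n)
cv2.imwrite("pics/t5.png",cv2.resize(p[155:275,205:405,::-1],None,fx=4,fy=4,interpolation=cv2.INTER_CUBIC))
f=lambda k:np.array([stage(q) for q in dpts(n,d,masks(p)[k])]).reshape(-1,3)
S=f("red"); S=S[(S[:,2]>43)&(S[:,2]<50)&(np.hypot(S[:,0]+10,S[:,1]+88)<190)]
v=S[:,:2]-[-10,-88]; a=np.arctan2(-v[:,0],v[:,1]); r=np.hypot(*v.T); print(len(S),"a",np.median(a[r>60]), r.max())
S=f("blue"); S=S[(S[:,2]>60)&(abs(S[:,1])<30)]; print("handle",(S.min(0)+S.max(0))/2,S.mean(0))
S=f("yellow"); S=S[(S[:,2]>90)&(S[:,2]<105)&(abs(S[:,1]-52)<30)]; print("knob",(S.min(0)+S.max(0))/2,S.mean(0),len(S))
E
```

```text
235 a 0.0008995160610941828 171.02159752799147
handle [24.1857  0.2616 70.1838] [24.0384  0.3779 70.1698]
knob [43.5929 46.3663 97.6155] [-3.5539 51.4896 97.7848] 82
```

View pics/t5.png

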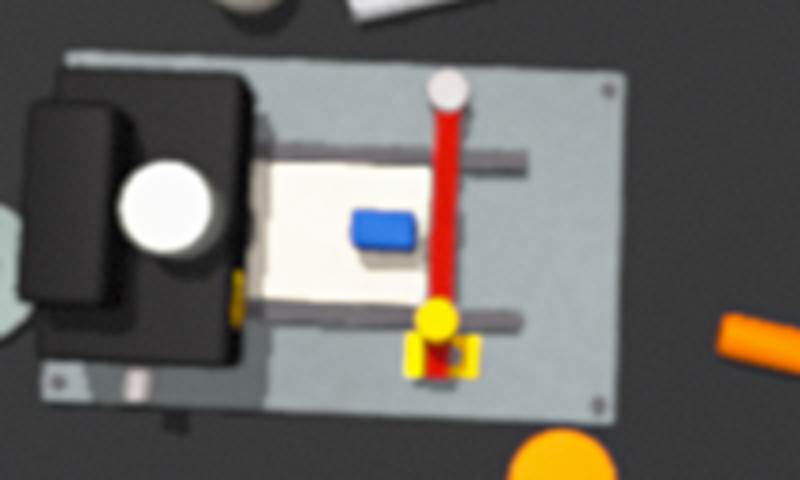

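The bar lies straight across the channel from the hinge (448,90) to the knob (437,320), with its end in the catch at (437,360). Keeper a ≈ 0.001 rad, and the handle at 24 mm puts the carrier at about 89 mm (home). Bystanders in the crop are unmoved. Handing in.

```bash
python3 -c "
from workcell import bot
print(bot.job_done())"
```

```text
the job is handed in; nothing more can be done
None
```

The carrier is home and the keeper is shut in its catch with the robot clear. I handed the job in at about 18.5 s; no verdict was reported.

**What I did:**
- I gripped the carrier's handle and slid the carrier in until it met the sprung stop. The push force rose from 2.5 to 7 N, and it rested at stage x ≈ 85 mm with the keeper still open at 1.69 rad.
- I swung the keeper in by its knob, then opened the fingers slightly and pushed with the rear finger through the click. The push had reached about 19 N just before it let go.
- I pressed again with 16 N to confirm it was solid, then lifted clear.

**Last checks (top view, after withdrawing):**
- The keeper angle is about 0.001 rad.
- The carrier is at about 89 mm and straight in the channel.
- The tool force is about 0.
- The bystanders in the cropped view look unmoved. I did not measure the mouse, the sample box or the other end of the screwdriver.

**What failed or disagreed:**
- The knob slipped along the pads during the swing, with sideways loads of 14 to 20 N. I regripped once, then switched to pushing.
- The knob's final depth reading was spoiled by other yellow pixels, so I relied on the bar's angle instead.
- The scene camera found no red pixels at the end, so the final check is from the top camera only.

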